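# Weigh a centrifuge bucket on the sprung hook of a bench balance

### The arm

A 6-joint arm with a two-finger parallel gripper is mounted at the origin on a cart in front of the work surface, level with it; the furniture and walls round the work are solid. World frame = base frame: x ahead of the robot, y to its left, z up, the work surface at z = 0. Lengths are in m, angles in rad, forces in N, time in s.
With the tool pointing down it reaches from about 0.275 to 1 m from the base axis. Payload 8.4 kg.
Tool frame: the origin (TCP) lies midway between the tips of the shut fingers; the grasp point (between the pads) lies 19 mm behind it; z points along the fingers, y is the line along which they close (so a half turn about z gives the same grasp; the last joint's range is limited). The gripper opens to 85 mm and grips with 20 to 120 N. Pads are 22 mm wide; open, the fingers measure 114 mm over their backs; the gripper's body (76 mm by 85 mm) begins 54 mm behind the grasp point. The pads swing forward as they close: fully open they stand 13 mm farther back than shut.
Start: joints at [1.121, 0.353, 1.633, -0, 1.155, -0.002], TCP at [0.271, 0.563, 0.231] pointing down, gripper open.
Joint ranges: [-2.63, 2.63], [-0.92, 2.1], [0.06, 2.66], [-1.3, 4.44], [0, 2.69], [-3.02, 3.02]. Speed limits (rad/s): [2.22, 2.22, 2.79, 3.14, 3.14, 3.14].

### API

Orientations are given as a unit quaternion [w, x, y, z].
In Python, from plant import * gives the robot as it stands.
- The arm moves only by the tool arm_command, never from a script. Its argument "rows" is a list that holds one entry, the list of rows, each a list of 6 numbers: the shift along the tool's x, y, z in mm, then the turn, a rotation vector about the tool's x, y, z in degrees. A call has 1 to 10 rows; each row shifts and turns the commanded pose from where the row before left it, along the tool's axes as they then stand; what a row does not reach is not made up. A row lasts 1/10 s, in which the tool goes at most 50 mm and 8.59 degrees, less where a joint would pass 70% of its speed; a pose out of reach is approached as far as the arm can. A call is refused whole if a number of a shift passes 50 or a number of a turn 8.59, either way. A call with a gripper value outside its range is refused whole. "gripper" is the opening, from 0 (shut) to 1 (fully open), set as the call begins (left out, the last holds). The fingers move at their own pace and stop on an object; "newtons" is the grip in N (left out, the last holds). Time passes only in rows, so rows that do not move let the fingers close. It gives the time, the measured TCP pose, the force, the opening and the grip force at its end, in the units of the state.
- observe(): the state, without advancing time (a new reading comes with each control period).
- get_image(name): name is "scene" or "side" or "wrist"; returns a dict with "frame" (400x640x3 uint8, blue, green, red), "fx", "fy", "cx", "cy" (pixels), "rvec" (rotation vector, rad) and "tvec" (3), from world to camera coordinates, as OpenCV has them. Camera axes: x right, y down, z forward; pixel columns grow to the right and rows downward; lengths in m; the calibration is good to about 2 mm. The wrist camera is an equidistant fisheye: a pixel r from the principal point sees the ray r / f radians off the axis. A picture is of the moment at which its call begins. There is no depth.
- sign_off(): hands the job in; it is judged then, once.
The state is a dict: "clock": time; "joints": joint angles; "joint_velocities": joint speeds; "effort": joint torques, N m; "ee_pos": TCP position; "tcp_rot": TCP orientation; "wrist_force": force on the tool from outside, world axes, zero at the start; "wrist_torque": the same for the moment, N m; "gripper_width": finger opening in m; "gripper_force": force on a finger pad.
Only numpy, scipy, OpenCV 4.12 (cv2) and the standard library are available. Lean on these libraries where they do the work, as an engineer would, in place of code of your own. Each camera call takes 0.05 s, during which the arm holds its last target. There are 200 camera calls.

### The job

Hang the blue-capped centrifuge bucket by its wire bail on the sprung hook of the bench balance, easing its weight onto the hook so gently that the hook sinks slowly and neither drops, springs up nor bounces when you let go. Wait until the hook and the bucket have come to rest, and only then press the red hold button on the balance's base fully down and let it come up again. Leave the bucket hanging there at rest, do not force the hook or pull it down to its bottom stop, and leave the bottles and the dish nearby where they are.

Things in the scene. Friction and masses are not known exactly. Their poses are not given: they have to be found in the camera images.
- balance: Bench balance screwed to the worktop. Origin on the worktop, mid foot of its white column (44 x 50 mm, 256 mm high). Own -x is the column's front, from which the hook arm reaches out; +y is toward the hold button. Grey base plate 12 mm thick spans x -90..+50, y -70..+200 mm; under the hook is bare worktop.
- hook (a joint): How far the sprung hook has sunk, m: 0 = unloaded, at its top stop; 0.08 = bottom stop (keep above: less than 0.072). Slides straight down only, rigid sideways; spring 80 N/m with 0.2 N preload (about 12 mm per newton), lightly damped: disturbed under load it bobs at 2 to 3 Hz for seconds. Sinking or rising faster than 0.1 m/s is a jerk.
- hook_bend (a point): Bottom of the V bend of the steel hook (7 mm wire), on the wire's centre line, moving with it; 130 mm in front of the column's axis, 200 mm up when unloaded. Axes as the balance's; the V lies in x-z. Toward +x the wire rises 12 mm within 19 mm, then runs level to the red slider block, 91 mm behind the bend; toward -x it rises to the tip.
- hook_tip (a point): Centre of the hook's round free end: 19 mm in front (-x of the balance) of the bend and 16 mm higher; wire radius 3.5 mm. The bail has to pass over it in the balance's +x direction.
- hold (a joint): Travel of the hold button, m: 0 = up, 0.006 = fully down; sprung, fully down takes about 5 N.
- hold_top (a point): Centre of the top of the round red hold button (30 mm across), which points up, on the base plate 150 mm to the balance's +y side of the column and 30 mm in front of it. Pressed straight down.
- bucket: Sealed aluminium bucket 48 mm across, 156 mm high, on the worktop; blue cap (52 mm across, top 53 mm up), wire bail (6 mm wire), blue grip tab on top. Origin: centre of underside. Bail in its y-z plane: uprights at y +-23.5 mm to z 84, then an inverted V to z 105 mm (wire centre); the hook goes in along the bucket's x, from either side, between cap and V. Weight unknown, 0.12 to 0.48 kg.
- bail_top (a point): Apex of the bail's inverted V, on the wire's centre line, 105 mm above the bucket's underside; axes as the bucket's. Hanging properly, it rests in the hook's bend about 10 mm above hook_bend; let go while held off to one side (a sideways force on the gripper tells), it slips to the middle with a jerk of the hook.
- bucket_tab (a point): Centre of the grip tab: 18 mm (bucket's x) x 12 mm (bucket's y) x 34 mm high, 139 mm above the bucket's underside and 34 mm above bail_top; a thin stem 8 mm across joins it to the bail. To be gripped from above across its 12 mm.
- dye_bottle: Loose bystander: small white bottle with a red cap, 34 mm across, 73 mm high; origin under its centre.
- petri_3: Loose bystander: flat round dish, 89 mm across, 15 mm high; origin under its centre.
- vial_amber: Loose bystander: amber vial with black cap, 27 mm across, 57 mm high; origin under its centre.
Things that resemble listed ones, but are neither listed nor needed, are in the scene too. Leave any brown or turquoise look-alike of the bucket alone.

How it is judged:
By the outcome, as a careful person would: the job done as asked, in the order asked, and still so for the second after the job is handed in, with the robot touching nothing.
It also fails if it takes over 67 s, if anything falls off the work surface, if the arm or the gripper's body presses on something with over 40 N, if the wrist force passes 120 N, or if a joint passes its speed limit or range.

## Working session

There is one attempt and no reset: what is moved stays moved. The work goes in short steps, Python scripts to look and compute and a tool call to move; the robot and the scene stay as the last step left them, time stands still between calls to the robot, and variables do not carry over. Pictures are saved under pics/ and viewed, at most 10 in all, crops included, and the job is handed in when it is done.

Besides the shell and the picture viewer there is one more tool, called after "Request:" as a command line: name --argument value ..., lists and objects as JSON in quotes. arm_command: Moves the arm, as the interface text tells. Its arguments: {"type":"object","properties":{"rows":{"type":"array"},"gripper":{"type":"number"},"newtons":{"type":"number"}},"required":["rows"]}

```bash
mkdir -p pics; cat > h.py <<'E'
from plant import *
import numpy as np, cv2, pickle
from scipy.spatial.transform import Rotation as R
def snap(n,f):
    d=get_image(n); cv2.imwrite('pics/'+f+'.png',d['frame']); pickle.dump(d,open('pics/'+f+'.pkl','wb')); return d
def load(f): return pickle.load(open('pics/'+f+'.pkl','rb'))
def ray(d,u,v):
    M=R.from_rotvec(np.ravel(d['rvec'])).as_matrix(); t=np.ravel(d['tvec'])
    r=M.T@np.array([(u-d['cx'])/d['fx'],(v-d['cy'])/d['fy'],1]); return -M.T@t, r
def atz(d,u,v,z):
    c,r=ray(d,u,v); return c+r*(z-c[2])/r[2]
def tri(d1,p1,d2,p2):
    c1,r1=ray(d1,*p1); c2,r2=ray(d2,*p2)
    s=np.linalg.lstsq(np.stack([r1,-r2],1),c2-c1,rcond=None)[0]
    a=c1+s[0]*r1;b=c2+s[1]*r2; return (a+b)/2,np.linalg.norm(a-b)
def proj(d,P):
    return cv2.projectPoints(np.array(P,float).reshape(-1,3),np.ravel(d['rvec']),np.ravel(d['tvec']),np.array([[d['fx'],0,d['cx']],[0,d['fy'],d['cy']],[0,0,1.]]),None)[0].reshape(-1,2)
E
python3 - <<'E'
from h import *
a=snap('scene','sc0');b=snap('side','si0')
s=observe();print(s)
for d in(a,b):print(ray(d,320,200),d['fx'])
E
```

```text
{'clock': 0.1, 'joints': array([ 1.12058489e+00,  3.53566532e-01,  1.63404607e+00,  3.38700917e-05,
        1.15518777e+00, -2.39723986e-03]), 'joint_velocities': array([ 0.00021639, -0.00183895, -0.00130848,  0.00117444, -0.00238302,
       -0.00209385]), 'effort': array([ 1.43073510e-03, -6.06340528e+01, -3.42831230e+01,  2.46434283e-04,
        3.65498170e-03,  5.77614014e-05]), 'ee_pos': array([0.27043128, 0.56300466, 0.23065033]), 'tcp_rot': array([-1.50585925e-04,  2.22047512e-01,  9.75035660e-01, -5.84982900e-04]), 'wrist_force': array([ 0.22139794, -0.38765193, -0.01748183]), 'wrist_torque': array([ 0.0305171 ,  0.02365317, -0.00432852]), 'gripper_force': 0.0, 'gripper_width': 0.08556738760309106}
(array([0.03064011, 0.90177369, 0.90991109]), array([ 0.45195676, -0.55313127, -0.70000366])) 460.3849662415981
(array([ 0.24081346, -0.45004508,  0.7455653 ]), array([ 0.24677512,  0.73646922, -0.63051978])) 426.2914329817464
```

View pics/sc0.png

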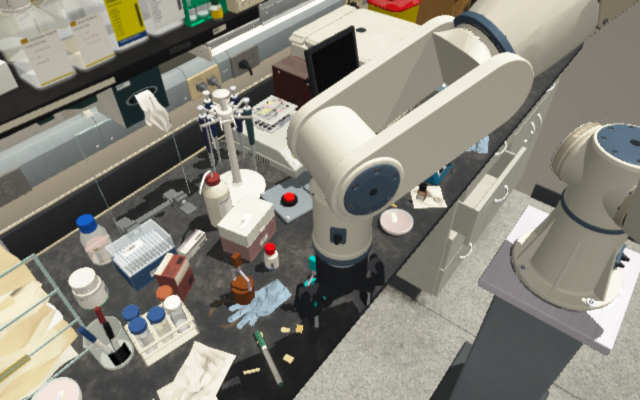

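View pics/si0.png

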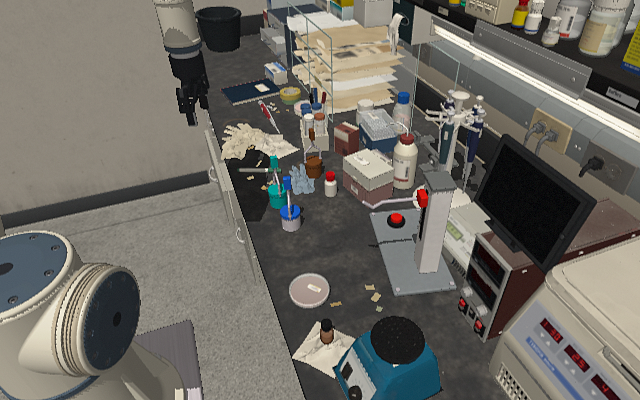

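The side view shows the blue bucket near (290,215), with a turquoise look-alike behind it at (276,195). The balance column is at (432,220), the button at (396,219), the dish at (309,290) and the red-capped bottle at (330,184). The arm blocks the scene camera, so I'll enlarge the side view.

```bash
python3 - <<'E'
from h import *
f=load('si0')['frame'][160:310,260:460]
cv2.imwrite('pics/c1.png',cv2.resize(f,(800,600),interpolation=cv2.INTER_CUBIC))
E
```

```text
(no output)
```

View pics/c1.png

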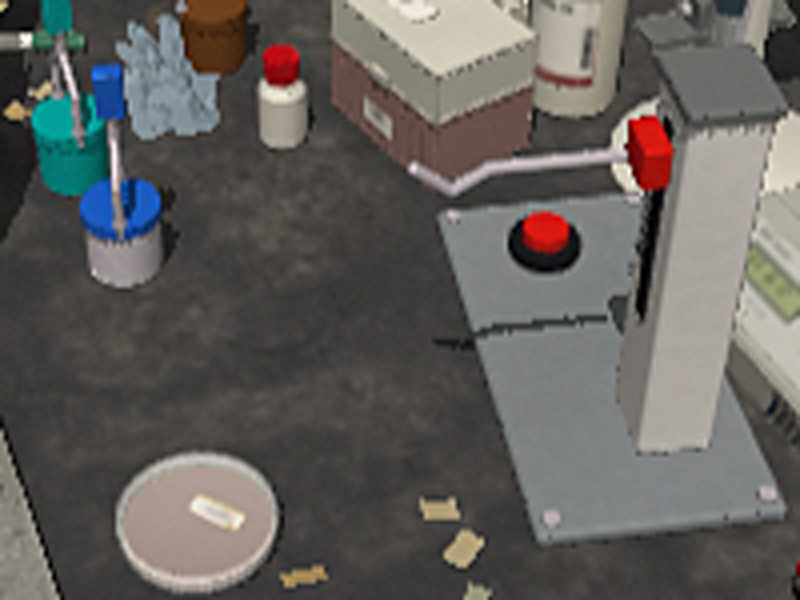

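The crop shows the hook tip at crop (412,168), bend (452,189), button top (546,228), tab (108,92) and bucket bottom front (124,286). The plate corners are at (443,212), (540,543) and (785,512).

```bash
python3 - <<'E'
from h import *
d=load('si0')
def q(x,y,z,n):
    p=atz(d,260+x/4,160+y/4,z);print(n,p.round(4));return p
t=q(412,168,.216,'tip');b=q(452,189,.2,'bend');q(490,167,.212,'level');q(630,155,.212,'slider');bt=q(546,228,.03,'button');q(546,228,.025,'button')
tab=q(108,92,.139,'tab');q(118,125,.105+.017,'stem');q(122,210,.053,'cap');q(124,286,0,'bottomfront');q(125,262,0,'bottom c')
A=q(443,212,.012,'A');B=q(540,543,.012,'B');C=q(785,512,.012,'C')
print(np.linalg.norm(A-B),np.linalg.norm(C-B))
y=(A-B)/np.linalg.norm(A-B); print(np.degrees(np.arctan2(y[1],y[0])))
x=np.array([y[1],-y[0],0]); O=A+.09*x-.2*y;O2=B+.09*x+.07*y;print(O,O2,x)
O=(O+O2)/2;O[2]=0
print('bend',O-.13*x,'tip',O-.149*x,'btn',O-.03*x+.15*y)
q(282,150,0,'dye');q(198,520,.008,'petri')
q(70,180,0,'turq'); q(62,15,.139,'turqtab')
for n,P in(('bend',O-.13*x+[0,0,.2]),('btn',O-.03*x+.15*y+[0,0,.03])):print(n,(proj(d,P)-[260,160])*4)
E
```

```text
tip [0.5237 0.1307 0.216 ]
bend [0.5437 0.1259 0.2   ]
level [0.5615 0.1213 0.212 ]
slider [0.6295 0.1035 0.212 ]
button [0.6762 0.2485 0.03  ]
button [0.6792 0.2534 0.025 ]
tab [0.4274 0.3487 0.139 ]
stem [0.4288 0.3371 0.122 ]
cap [0.4269 0.3405 0.053 ]
bottomfront [0.4208 0.3295 0.    ]
bottom c [0.428  0.3509 0.    ]
A [0.6325 0.3055 0.012 ]
B [0.5649 0.0439 0.012 ]
C [0.6964 0.0135 0.012 ]
0.2701380628101566 0.13495064459314063
75.51420761467631
[0.66959255 0.08933797 0.012     ] [0.66955801 0.0892043  0.012     ] [ 0.9682097  -0.25013993  0.        ]
bend [0.54370802 0.12178932 0.        ] tip [0.52531204 0.12654198 0.        ] btn [0.67804998 0.24200679 0.        ]
dye [0.5636 0.42   0.    ]
petri [0.4022 0.129  0.008 ]
turq [0.4172 0.4448 0.    ]
turqtab [0.4236 0.4383 0.139 ]
bend [[455.67573853 193.94290578]]
btn [[553.61521772 233.61055526]]
```

Request:
arm_command --rows '[[[-39,-21,-2,0,0,0],[-39,-21,-2,0,0,0],[-39,-21,-2,0,0,0],[-39,-21,-2,0,0,0],[-40,-22,-2,0,0,0],[-40,-22,-2,0,0,0],[0,0,0,0,0,-6],[0,0,0,0,0,-6],[0,0,0,0,0,0]]]'

```text
clock: 1.0
ee_pos: [0.4281, 0.3452, 0.243]
tcp_rot: [-0.0, 0.119, 0.993, -0.0]
wrist_force: [0.1, 0.1, -0.2]
gripper_width: 0.0857
gripper_force: 0.0
```

```bash
python3 - <<'E'
from h import *
w=snap('wrist','w1');snap('scene','sc1');s=observe();print(s['clock'],s['ee_pos'],s['tcp_rot'],s['wrist_force'],w['fx'],w['cx'],w['cy'],ray(w,w['cx'],w['cy']))
E
```

```text
1.1 [0.42774425 0.34577963 0.24304671] [-1.81959673e-04  1.20344855e-01  9.92732116e-01 -1.67365724e-04] [-0.40122391  0.29861522 -0.58112471] 309.70691628693146 314.0056284235885 200.33496828977098 (array([0.35837324, 0.36163822, 0.38670909]), array([ 0.27472567, -0.06542733, -0.95929405]))
```

View pics/w1.png

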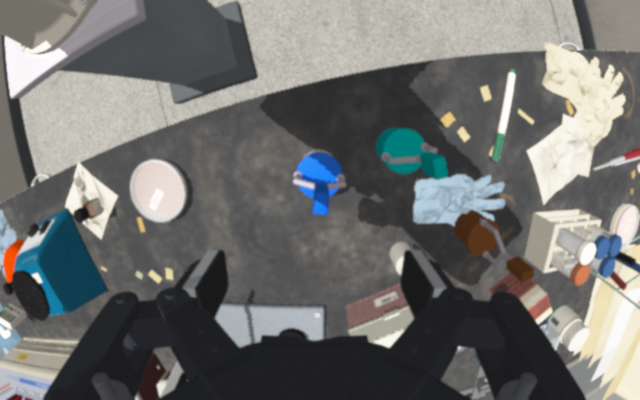

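View pics/sc1.png

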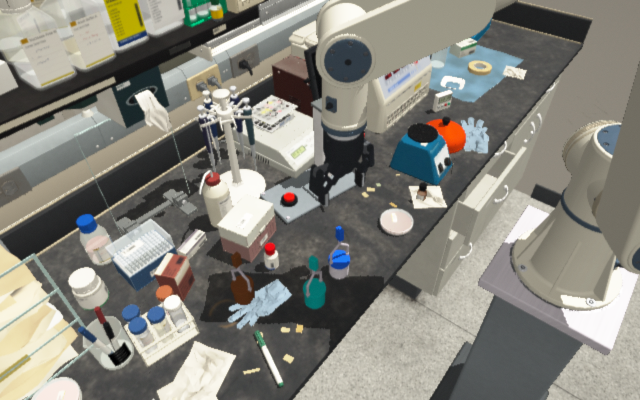

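The wrist view shows the blue bucket's bail running level, from (296,183) to (344,184), so it lies nearly along tool y. The tab is at about (320,197). The scene view shows the tab at (339,233). I'll make one enlarged composite.

```bash
python3 - <<'E'
from h import *
a=load('w1')['frame'][135:235,270:370]
b=load('sc1')['frame'][205:305,290:390]
cv2.imwrite('pics/c2.png',np.hstack([cv2.resize(x,(400,400),interpolation=cv2.INTER_CUBIC) for x in(a,b)]))
E
```

```text
(no output)
```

View pics/c2.png

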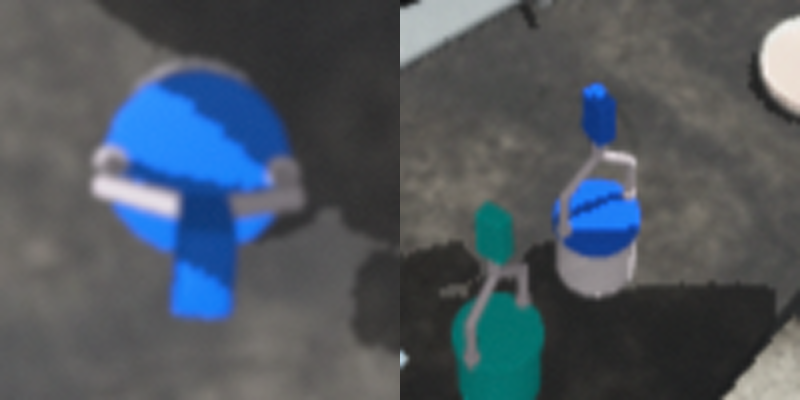

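The enlarged wrist view shows the bail shoulders at crop (97,185) and (300,198), and the tab centred at (205,255). In the scene crop the tab centre is at (599-400,116).

```bash
cat >> h.py <<'E'
def fray(d,u,v):
    x,y=(u-d['cx']),(v-d['cy']); r=np.hypot(x,y); th=r/d['fx']
    M=R.from_rotvec(np.ravel(d['rvec'])).as_matrix(); c=-M.T@np.ravel(d['tvec'])
    return c,M.T@np.array([x/r*np.sin(th),y/r*np.sin(th),np.cos(th)])
def fz(d,u,v,z):
    c,r=fray(d,u,v); return c+r*(z-c[2])/r[2]
E
python3 - <<'E'
from h import *
w=load('w1');sc=load('sc1');si=load('si0')
W=lambda x,y,z:fz(w,270+x/4,135+y/4,z)
l=W(97,185,.084);r=W(300,198,.084);print('shoulders',l,r,(l+r)/2,np.linalg.norm(l-r),np.degrees(np.arctan2(*(r-l)[[1,0]])))
l=W(112,160,.06);r=W(283,172,.06);print('lower',(l+r)/2,np.linalg.norm(l-r),np.degrees(np.arctan2(*(r-l)[[1,0]])))
print('tab',W(205,255,.139),W(203,316,.156))
print('tri',tri(sc,(290+199/4,205+116/4),si,(260+108/4,160+92/4)))
print('button',tri(sc,(289,198),si,(260+546/4,160+228/4)))
print('cap',W(198,160,.053))
E
```

```text
shoulders [0.42101643 0.32639423 0.084     ] [0.43620404 0.37526031 0.084     ] [0.42861024 0.35082727 0.084     ] 0.05117184646289746 72.73472113210046
lower [0.42723889 0.35130736 0.06      ] 0.046274743270740853 72.40495358120067
tab [0.42938819 0.35092993 0.139     ] [0.43659341 0.34844116 0.156     ]
tri (array([0.42725806, 0.34948922, 0.13821013]), np.float64(0.0007727164563836968))
button (array([0.67532623, 0.24982076, 0.02737752]), np.float64(0.004167193907730319))
cap [0.42712935 0.35154417 0.053     ]
```

Request:
arm_command --rows '[[[1,4,0,0,0,0],[0,0,0,0,0,3.6],[0,0,25,0,0,0],[0,0,30,0,0,0],[0,0,30,0,0,0],[0,0,20,0,0,0],[0,0,14,0,0,0],[0,0,0,0,0,0]]]'

```text
clock: 1.9
ee_pos: [0.4268, 0.3496, 0.1226]
tcp_rot: [-0.001, 0.15, 0.989, -0.001]
wrist_force: [0.0, -0.1, 0.0]
gripper_width: 0.0856
gripper_force: 0.0
```

```bash
python3 - <<'E'
from h import *
a=snap('scene','sc2')
b=snap('side','si2');s=observe();print(s['clock'],s['ee_pos'],s['tcp_rot'],s['wrist_force'])
print(proj(a,[.428,.35,.139]),proj(b,[.428,.35,.139]))
x=[cv2.resize(f,(400,400),interpolation=cv2.INTER_CUBIC) for f in (a['frame'][190:290,290:390],b['frame'][145:245,240:340])]
cv2.imwrite('pics/c3.png',np.hstack(x))
E
```

```text
2.0 [0.42810659 0.35041866 0.12473709] [1.20177021e-04 1.50105881e-01 9.88669911e-01 1.32294015e-04] [ 0.07675616 -0.57664925 -0.04568823]
[[339.21611674 233.63718104]] [[287.07896546 182.63908115]]
```

View pics/c3.png

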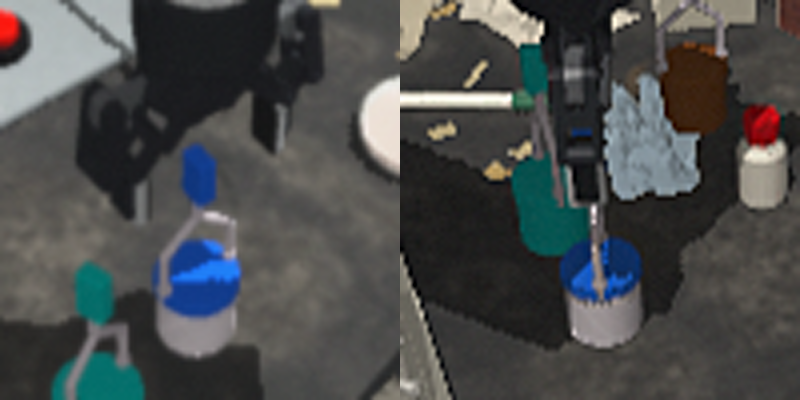

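The fingers straddle the tab centrally in both views, so I'm closing the gripper.

Request:
arm_command --rows '[[[0,0,0,0,0,0],[0,0,0,0,0,0],[0,0,0,0,0,0],[0,0,0,0,0,0],[0,0,0,0,0,0],[0,0,0,0,0,0],[0,0,0,0,0,0],[0,0,0,0,0,0]]]' --gripper 0 --newtons 40

```text
clock: 2.8
ee_pos: [0.4281, 0.3501, 0.1246]
tcp_rot: [0.0, 0.15, 0.989, 0.0]
wrist_force: [-0.1, -0.3, 3.4]
gripper_width: 0.0117
gripper_force: 40.6
```

```bash
python3 - <<'E'
from h import *
s=observe();print(s['ee_pos'],s['gripper_width'],s['gripper_force'],s['wrist_force'])
E
```

```text
[0.42812147 0.35014336 0.12455255] 0.011659956178287849 40.57868421077728 [-0.13647113 -0.34225596  3.41790028]
```

Gripped. I'm lifting 135 mm, then averaging the force to get the weight.

Request:
arm_command --rows '[[[0,0,-3,0,0,0],[0,0,-10,0,0,0],[0,0,-20,0,0,0],[0,0,-30,0,0,0],[0,0,-30,0,0,0],[0,0,-25,0,0,0],[0,0,-17,0,0,0],[0,0,0,0,0,0],[0,0,0,0,0,0],[0,0,0,0,0,0]]]'

```text
clock: 3.8
ee_pos: [0.4273, 0.3494, 0.2581]
tcp_rot: [-0.001, 0.15, 0.989, -0.001]
wrist_force: [0.5, 0.6, -2.5]
gripper_width: 0.0113
gripper_force: 39.9
```

```bash
cat >> h.py <<'E'
def avg(n):
    F=[]
    for i in range(n): get_image('side'); s=observe(); F.append(s['wrist_force'])
    F=np.array(F); print(s['clock'],s['ee_pos'].round(4),s['tcp_rot'].round(4),'F',F.mean(0).round(3),'sd',F.std(0).round(2))
E
python3 - <<'E'
from h import *
avg(12)
E
```

```text
4.4 [0.4279 0.35   0.2592] [-0.      0.15    0.9887 -0.    ] F [-0.241 -0.234 -1.265] sd [0.54 0.27 0.51]
```

Request:
arm_command --rows '[[[-8,-12,0,0,0,0],[-17,-26,0,0,0,0],[-17,-27,0,0,0,0],[-17,-27,0,0,0,0],[-17,-27,0,0,0,0],[-17,-27,0,0,0,0],[-16,-26,0,0,0,0],[-9,-12,0,0,0,-1.4],[0,0,0,0,0,-1.4],[0,0,0,0,0,0]]]'

```text
clock: 5.4
ee_pos: [0.4859, 0.1388, 0.2593]
tcp_rot: [-0.0, 0.126, 0.992, 0.0]
wrist_force: [-0.3, 0.5, -1.1]
gripper_width: 0.0114
gripper_force: 39.9
```

```bash
python3 - <<'E'
from h import *
a=snap('scene','sc4');b=snap('side','si4')
avg(8);avg(8)
print(proj(a,[[.5437,.124,.2]]),proj(b,[[.5437,.124,.2],[.4856,.139,.2395]]))
x=[cv2.resize(f,(400,400),interpolation=cv2.INTER_CUBIC) for f in (a['frame'][140:240,290:390],b['frame'][150:250,320:420])]
cv2.imwrite('pics/c4.png',np.hstack(x))
E
```

```text
5.9 [0.486  0.1395 0.2593] [ 0.      0.1256  0.9921 -0.    ] F [-0.285  0.28  -1.096] sd [0.54 0.36 0.44]
6.3 [0.486  0.1392 0.2593] [-0.      0.1259  0.992   0.    ] F [ 0.142 -0.172 -1.285] sd [0.33 0.26 0.53]
[[356.6053859  143.14512938]] [[373.42694784 207.81691982]
 [343.35837456 194.75310928]]
```

View pics/c4.png

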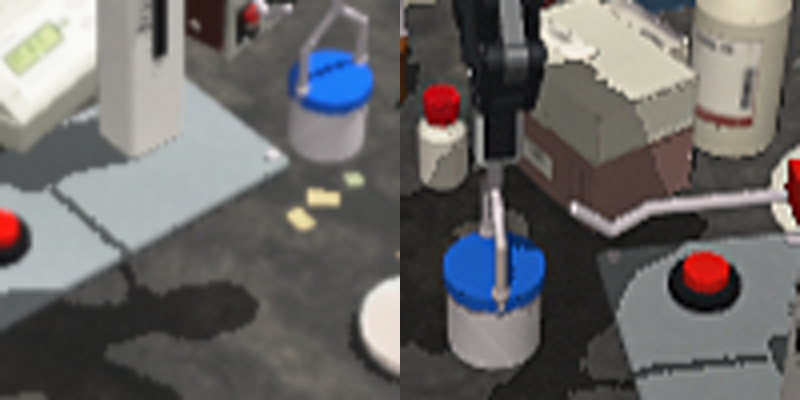

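The side view shows the bend at full-image (373,207), as predicted (373.4,207.8). The bail is in front of the tip and higher. I'll use the wrist view, which looks along the hook, to check the sideways position, together with a scene crop.

```bash
cat >> h.py <<'E'
def fproj(d,P):
    M=R.from_rotvec(np.ravel(d['rvec'])).as_matrix(); c=M@np.array(P,float)+np.ravel(d['tvec'])
    th=np.arctan2(np.hypot(c[0],c[1]),c[2]);k=d['fx']*th/np.hypot(c[0],c[1]);return np.array([d['cx']+k*c[0],d['cy']+k*c[1]])
E
python3 - <<'E'
from h import *
w=snap('wrist','w4');a=load('sc4')
p=fproj(w,[.5437,.124,.2]).round().astype(int);q=fproj(w,[.486,.139,.2395]);print(p,q,fproj(w,[.6295,.1035,.212]))
u,v=p[0]-50,min(p[1]-60,300);print(u,v)
f=w['frame'][v:v+100,u:u+100]
x=[cv2.resize(f,(400,400),interpolation=cv2.INTER_CUBIC) for f in (f,a['frame'][100:160,330:390])]
cv2.imwrite('pics/c5.png',np.hstack(x))
E
```

```text
[314 289] [314.08879403 239.55753155] [315.38976963 376.32147574]
264 229
```

View pics/c5.png

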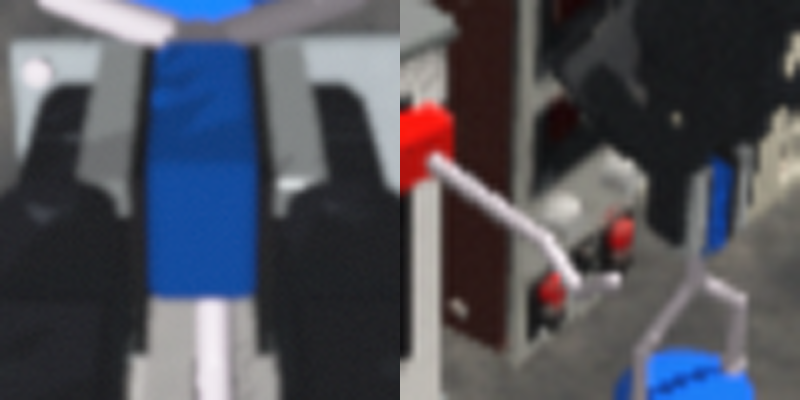

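The scene crop shows the bend at (356.2,142.8), as predicted. In the wrist view the hook wire is centred at crop 213 against the tab's 203, so it lies about 2 mm to +y. I'm moving the bail over the tip with that correction and then lowering partway.

Request:
arm_command --rows '[[[-4,2,0,0,0,0],[-8,0,0,0,0,0],[-10,0,0,0,0,0],[-10,0,0,0,0,0],[-10,0,0,0,0,0],[-10,0,0,0,0,0],[-5,0,0,0,0,0],[-3,0,0,0,0,0],[0,0,0,0,0,0]]]'

```text
clock: 7.25
ee_pos: [0.5448, 0.1261, 0.2591]
tcp_rot: [-0.0, 0.126, 0.992, -0.0]
wrist_force: [-0.3, 0.0, -1.1]
gripper_width: 0.0114
gripper_force: 39.9
```

Request:
arm_command --rows '[[[0,0,2,0,0,0],[0,0,4,0,0,0],[0,0,4,0,0,0],[0,0,4,0,0,0],[0,0,4,0,0,0],[0,0,2,0,0,0],[0,0,0,0,0,0],[0,0,0,0,0,0]]]'

```text
clock: 8.05
ee_pos: [0.5447, 0.1262, 0.2393]
tcp_rot: [0.0, 0.126, 0.992, 0.0]
wrist_force: [0.2, 0.3, -1.5]
gripper_width: 0.0115
gripper_force: 39.9
```

```bash
python3 - <<'E'
from h import *
avg(16)
E
```

```text
8.85 [0.5446 0.1262 0.2393] [-0.      0.1258  0.9921 -0.    ] F [ 0.019 -0.013 -1.18 ] sd [0.46 0.38 0.52]
```

Request:
arm_command --rows '[[[0,0,1.5,0,0,0],[0,0,1.5,0,0,0],[0,0,1.5,0,0,0],[0,0,1.5,0,0,0],[0,0,1.5,0,0,0],[0,0,1.5,0,0,0],[0,0,1.5,0,0,0],[0,0,1.5,0,0,0],[0,0,1.5,0,0,0],[0,0,1.5,0,0,0]]]'

```text
clock: 9.85
ee_pos: [0.5446, 0.1262, 0.2242]
tcp_rot: [0.0, 0.126, 0.992, 0.0]
wrist_force: [-0.1, 0.6, -0.7]
gripper_width: 0.0113
gripper_force: 39.9
```

```bash
python3 - <<'E'
from h import *
avg(16)
E
```

```text
10.65 [0.5446 0.1262 0.2243] [-0.      0.1258  0.9921 -0.    ] F [-0.459  0.388 -0.622] sd [0.44 0.36 0.48]
```

Fz matches the spring model. The sideways force (about -0.54 along balance x, +0.26 along y) shows the bail slightly off-centre, so I'm following the force to relieve it and then continuing down.

Request:
arm_command --rows '[[[0.8,0.5,0,0,0,0],[0.8,0.5,0,0,0,0],[0,0,0.8,0,0,0],[0,0,0.8,0,0,0],[0,0,0.8,0,0,0],[0,0,0.8,0,0,0],[0,0,0.8,0,0,0],[0,0,0,0,0,0]]]'

```text
clock: 11.45
ee_pos: [0.5434, 0.1275, 0.2202]
tcp_rot: [0.0, 0.126, 0.992, -0.0]
wrist_force: [1.7, -2.0, -0.2]
gripper_width: 0.0115
gripper_force: 40.0
```

```bash
python3 - <<'E'
from h import *
avg(24)
E
```

```text
12.65 [0.5434 0.1275 0.2203] [ 1.000e-04  1.258e-01  9.921e-01 -0.000e+00] F [ 2.222 -2.472 -0.215] sd [0.43 0.55 0.63]
```

I overshot. Interpolating linearly, the sideways zero is about 1.3 mm back in x and 0.9 mm back in y.

Request:
arm_command --rows '[[[-0.4,-0.3,0,0,0,0],[-0.4,-0.3,0,0,0,0],[-0.4,-0.3,0,0,0,0],[0,0,0,0,0,0]]]'

```text
clock: 13.05
ee_pos: [0.5439, 0.1266, 0.2201]
tcp_rot: [-0.0, 0.126, 0.992, 0.0]
wrist_force: [-0.1, -0.5, -0.4]
gripper_width: 0.0116
gripper_force: 40.0
```

```bash
cat >> h.py <<'E'
def bal(n):
    F=[]
    for i in range(n): get_image('side'); s=observe(); F.append(s['wrist_force'])
    f=np.mean(F,0); e=s['ee_pos']; print(s['clock'],e.round(4),'bal fx,fy,fz',(f[0]*.968-f[1]*.25).round(2),(f[0]*.25+f[1]*.968).round(2),f[2].round(2), s['wrist_torque'].round(3))
E
python3 - <<'E'
from h import *
bal(20)
E
```

```text
14.05 [0.5442 0.1264 0.2202] bal fx,fy,fz -1.01 0.5 -0.2 [ 0.276  0.296 -0.022]
```

Request:
arm_command --rows '[[[0.15,0.1,0,0,0,0],[0.15,0.1,0,0,0,0],[0,0,0.6,0,0,0],[0,0,0.6,0,0,0],[0,0,0.6,0,0,0],[0,0,0.6,0,0,0],[0,0,0.6,0,0,0],[0,0,0,0,0,0],[0,0,0,0,0,0]]]'

```text
clock: 14.95
ee_pos: [0.5441, 0.1266, 0.2173]
tcp_rot: [0.0, 0.126, 0.992, -0.0]
wrist_force: [0.0, -0.6, -0.2]
gripper_width: 0.0114
gripper_force: 40.1
```

```bash
python3 - <<'E'
from h import *
bal(30)
E
```

```text
16.45 [0.544  0.1266 0.2173] bal fx,fy,fz 0.16 -0.66 -0.17 [-0.109 -0.05   0.022]
```

Request:
arm_command --rows '[[[0,-0.2,0,0,0,0],[0,0,0.4,0,0,0],[0,0,0.4,0,0,0],[0,0,0,0,0,0]]]'

```text
clock: 16.85
ee_pos: [0.544, 0.1266, 0.2164]
tcp_rot: [0.0, 0.126, 0.992, 0.0]
wrist_force: [0.1, -0.3, -0.9]
gripper_width: 0.0116
gripper_force: 40.1
```

```bash
python3 - <<'E'
from h import *
bal(30)
E
```

```text
18.35 [0.544  0.1265 0.2165] bal fx,fy,fz 0.25 1.02 -0.07 [ 0.267 -0.129  0.028]
```

Request:
arm_command --rows '[[[0,0.1,0,0,0,0],[0,0,0,0,0,0],[0,0,0,0,0,0],[0,0,0,0,0,0]]]' --gripper 0 --newtons 20

```text
clock: 18.75
ee_pos: [0.544, 0.1265, 0.2165]
tcp_rot: [-0.0, 0.126, 0.992, -0.0]
wrist_force: [1.0, 0.2, 0.5]
gripper_width: 0.0112
gripper_force: 40.1
```

```bash
python3 - <<'E'
from h import *
bal(20)
E
```

```text
19.75 [0.544  0.1265 0.2165] bal fx,fy,fz 0.4 0.83 0.1 [ 0.043 -0.133 -0.016]
```

Request:
arm_command --rows '[[[-0.1,0.15,0,0,0,0],[0,0,0,0,0,0],[0,0,0,0,0,0]]]'

```text
clock: 20.05
ee_pos: [0.544, 0.1266, 0.2164]
tcp_rot: [-0.0, 0.126, 0.992, -0.0]
wrist_force: [0.1, -0.7, 0.3]
gripper_width: 0.0115
gripper_force: 40.1
```

```bash
python3 - <<'E'
from h import *
bal(20)
E
```

```text
Traceback (most recent call last):
  File "h.py", line 33, in bal
    for i in range(n): get_image('side'); s=observe(); F.append(s['wrist_force'])
                       ~~~~~~~~~^^^^^^^^
ValueError: 200 camera calls are used up
```

The camera calls are used up, so the remaining checks have to come from forces and geometry. Forces are near zero, so I'm releasing in stages.

Request:
arm_command --rows '[[[0,0,0,0,0,0],[0,0,0,0,0,0],[0,0,0,0,0,0],[0,0,0,0,0,0],[0,0,0,0,0,0]]]' --gripper 0.3

```text
clock: 20.9
ee_pos: [0.5441, 0.1267, 0.2165]
tcp_rot: [0.0, 0.126, 0.992, 0.0]
wrist_force: [-0.0, -0.0, -0.2]
gripper_width: 0.0254
gripper_force: 0.0
```

Request:
arm_command --rows '[[[0,0,0,0,0,0],[0,0,0,0,0,0],[0,0,0,0,0,0],[0,0,0,0,0,0],[0,0,0,0,0,0],[0,0,0,0,0,0],[0,0,0,0,0,0],[0,0,0,0,0,0],[0,0,0,0,0,0],[0,0,0,0,0,0]]]' --gripper 0.8

```text
clock: 21.9
ee_pos: [0.5441, 0.1267, 0.2165]
tcp_rot: [0.0, 0.126, 0.992, -0.0]
wrist_force: [-1.2, -0.7, 0.3]
gripper_width: 0.0681
gripper_force: 0.0
```

Request:
arm_command --rows '[[[0,0,-5,0,0,0],[0,0,-15,0,0,0],[0,0,-20,0,0,0],[0,0,-30,0,0,0],[0,0,-30,0,0,0],[0,0,-30,0,0,0],[0,0,-10,0,0,0],[0,0,0,0,0,0],[0,0,0,0,0,0],[0,0,0,0,0,0]]]' --gripper 0

```text
clock: 22.9
ee_pos: [0.5434, 0.1265, 0.3548]
tcp_rot: [-0.001, 0.126, 0.992, -0.0]
wrist_force: [-0.2, 0.1, -0.3]
gripper_width: -0.0001
gripper_force: 0.0
```

```bash
python3 - <<'E'
from h import *
s=observe();print(s['clock'],s['joints'].round(4),s['ee_pos'].round(4),s['wrist_force'].round(2))
d=load('si0');e=load('sc1')
for n,p in(('boxcorner base',(440,193)),):print(n,atz(d,260+p[0]/4,160+p[1]/4,0))
print('box left base',atz(d,260+333/4,160+100/4,0),'right base',atz(d,260+533/4,160+150/4,0))
# lid top front corner (437,72) in crop: height along vertical above base corner
b=atz(d,260+440/4,160+193/4,0)
for z in(.06,.08,.1,.12):print(z,(proj(d,b+[0,0,z])-[260,160])*4)
E
```

```text
22.9 [ 0.226   0.1534  1.6225  0.      1.3683 -1.0924] [0.5434 0.1265 0.3548] [-0.21  0.06 -0.28]
boxcorner base [0.64542303 0.33630352 0.        ]
box left base [0.61855705 0.45987178 0.        ] right base [0.72480155 0.3536787  0.        ]
0.06 [[443.62808814 122.77758727]]
0.08 [[444.8912871   98.32810438]]
0.1 [[446.18291891  73.3282977 ]]
0.12 [[447.50395447  47.75937521]]
```

```bash
python3 - <<'E'
from h import *
e=load('sc1');d=load('si0')
print('stand base',atz(e,243,186,0.01),'stand top tri',tri(e,(221,97),d,(460,97)),'monitor',tri(e,(308,52),d,(512,137)),'white bottle top',tri(e,(211,177),d,(407,139)),'button',atz(e,289,198,.027))
E
```

```text
stand base [0.8232061  0.28176302 0.01      ] stand top tri (array([0.83727177, 0.291005  , 0.30656904]), np.float64(0.003695144678918732)) monitor (array([0.76483035, 0.04473843, 0.35021835]), np.float64(0.007495409655621161)) white bottle top (array([0.78313204, 0.40447181, 0.14919054]), np.float64(0.006177791216626019)) button [0.67302995 0.25028225 0.027     ]
```

Request:
arm_command --rows '[[[0,0,0,0,0,0],[0,0,0,0,0,0],[0,0,0,0,0,0],[0,0,0,0,0,0],[0,0,0,0,0,0],[0,0,0,0,0,0],[0,0,0,0,0,0],[0,0,0,0,0,0],[0,0,0,0,0,0],[0,0,0,0,0,0]]]'

```text
clock: 23.9
ee_pos: [0.5441, 0.1267, 0.3565]
tcp_rot: [0.0, 0.126, 0.992, 0.0]
wrist_force: [0.3, 0.1, -0.2]
gripper_width: -0.0002
gripper_force: 0.0
```

Request:
arm_command --rows '[[[-8,13,0,0,0,0],[-16,25,0,0,0,0],[-16,25,0,0,0,0],[-16,25,0,0,0,0],[-16,25,0,0,0,0],[-16,25,0,0,0,0],[-8,13,0,0,0,0],[0,0,0,0,0,0],[0,0,0,0,0,0],[0,0,0,0,0,0]]]'

```text
clock: 24.9
ee_pos: [0.6744, 0.2486, 0.3565]
tcp_rot: [-0.0, 0.126, 0.992, -0.0]
wrist_force: [-0.4, 0.3, 0.1]
gripper_width: -0.0001
gripper_force: 0.0
```

Request:
arm_command --rows '[[[0,0,20,0,0,0],[0,0,40,0,0,0],[0,0,40,0,0,0],[0,0,40,0,0,0],[0,0,40,0,0,0],[0,0,40,0,0,0],[0,0,40,0,0,0],[0,0,30,0,0,0],[0,0,20,0,0,0],[0,0,0,0,0,0]]]'

```text
clock: 25.9
ee_pos: [0.6724, 0.2475, 0.0437]
tcp_rot: [-0.002, 0.126, 0.992, -0.001]
wrist_force: [-0.1, -0.3, -0.4]
gripper_width: -0.0003
gripper_force: 0.0
```

Request:
arm_command --rows '[[[0,0,0,0,0,0],[0,0,0,0,0,0],[0,0,0,0,0,0],[0,0,0,0,0,0],[0,0,0,0,0,0],[0,0,0,0,0,0],[0,0,0,0,0,0],[0,0,0,0,0,0],[0,0,0,0,0,0],[0,0,0,0,0,0]]]'

```text
clock: 26.9
ee_pos: [0.6747, 0.2489, 0.0464]
tcp_rot: [-0.0, 0.126, 0.992, -0.0]
wrist_force: [-0.3, 0.1, -0.4]
gripper_width: -0.0
gripper_force: 0.0
```

Request:
arm_command --rows '[[[0,0,0,0,0,0],[0,0,0,0,0,0],[0,0,0,0,0,0],[0,0,0,0,0,0],[0,0,0,0,0,0],[0,0,0,0,0,0],[0,0,0,0,0,0],[0,0,0,0,0,0],[0,0,0,0,0,0],[0,0,0,0,0,0]]]'

```text
clock: 27.9
ee_pos: [0.6748, 0.2489, 0.0465]
tcp_rot: [0.0, 0.126, 0.992, -0.0]
wrist_force: [-0.2, 0.7, -0.2]
gripper_width: -0.0001
gripper_force: 0.0
```

Request:
arm_command --rows '[[[0,0,0,0,0,0],[0,0,0,0,0,0],[0,0,0,0,0,0],[0,0,0,0,0,0],[0,0,0,0,0,0],[0,0,0,0,0,0],[0,0,0,0,0,0],[0,0,0,0,0,0],[0,0,0,0,0,0],[0,0,0,0,0,0]]]'

```text
clock: 28.9
ee_pos: [0.6748, 0.2489, 0.0465]
tcp_rot: [0.0, 0.126, 0.992, -0.0]
wrist_force: [0.6, 0.9, 0.5]
gripper_width: 0.0001
gripper_force: 0.0
```

Request:
arm_command --rows '[[[0,0,0,0,0,0],[0,0,0,0,0,0],[0,0,0,0,0,0],[0,0,0,0,0,0],[0,0,0,0,0,0],[0,0,0,0,0,0],[0,0,0,0,0,0],[0,0,0,0,0,0],[0,0,0,0,0,0],[0,0,0,0,0,0]]]'

```text
clock: 29.9
ee_pos: [0.6748, 0.2489, 0.0465]
tcp_rot: [-0.0, 0.126, 0.992, -0.0]
wrist_force: [-0.3, -1.0, -0.0]
gripper_width: -0.0002
gripper_force: 0.0
```

Request:
arm_command --rows '[[[0,0,0,0,0,0],[0,0,0,0,0,0],[0,0,0,0,0,0],[0,0,0,0,0,0],[0,0,0,0,0,0],[0,0,0,0,0,0],[0,0,0,0,0,0],[0,0,0,0,0,0],[0,0,0,0,0,0],[0,0,0,0,0,0]]]'

```text
clock: 30.9
ee_pos: [0.6748, 0.2489, 0.0465]
tcp_rot: [-0.0, 0.126, 0.992, -0.0]
wrist_force: [-0.3, -0.6, 0.3]
gripper_width: -0.0003
gripper_force: 0.0
```

Request:
arm_command --rows '[[[0,0,0,0,0,0],[0,0,0,0,0,0],[0,0,0,0,0,0],[0,0,0,0,0,0],[0,0,0,0,0,0],[0,0,0,0,0,0],[0,0,0,0,0,0],[0,0,0,0,0,0],[0,0,0,0,0,0],[0,0,0,0,0,0]]]'

```text
clock: 31.9
ee_pos: [0.6748, 0.2489, 0.0465]
tcp_rot: [0.0, 0.126, 0.992, 0.0]
wrist_force: [-0.3, 0.5, -0.0]
gripper_width: -0.0
gripper_force: 0.0
```

Request:
arm_command --rows '[[[0,0,0,0,0,0],[0,0,0,0,0,0],[0,0,0,0,0,0],[0,0,0,0,0,0],[0,0,0,0,0,0],[0,0,0,0,0,0],[0,0,0,0,0,0],[0,0,0,0,0,0],[0,0,0,0,0,0],[0,0,0,0,0,0]]]'

```text
clock: 32.9
ee_pos: [0.6747, 0.2489, 0.0465]
tcp_rot: [-0.0, 0.126, 0.992, -0.0]
wrist_force: [-0.1, -0.7, 0.0]
gripper_width: -0.0001
gripper_force: 0.0
```

Request:
arm_command --rows '[[[0,0,0,0,0,0],[0,0,0,0,0,0],[0,0,0,0,0,0],[0,0,0,0,0,0],[0,0,0,0,0,0],[0,0,0,0,0,0],[0,0,0,0,0,0],[0,0,0,0,0,0],[0,0,0,0,0,0],[0,0,0,0,0,0]]]'

```text
clock: 33.9
ee_pos: [0.6748, 0.2489, 0.0465]
tcp_rot: [0.0, 0.126, 0.992, -0.0]
wrist_force: [0.3, -0.2, 0.1]
gripper_width: -0.0001
gripper_force: 0.0
```

Request:
arm_command --rows '[[[0,0,3,0,0,0],[0,0,3,0,0,0],[0,0,3,0,0,0],[0,0,3,0,0,0],[0,0,3,0,0,0],[0,0,2,0,0,0],[0,0,0,0,0,0]]]'

```text
clock: 34.6
ee_pos: [0.6747, 0.2489, 0.0294]
tcp_rot: [-0.0, 0.126, 0.992, -0.0]
wrist_force: [-2.2, 0.1, 4.6]
gripper_width: 0.0002
gripper_force: 2.0
```

Request:
arm_command --rows '[[[0,0,0.7,0,0,0],[0,0,0.7,0,0,0],[0,0,0,0,0,0]]]'

```text
clock: 34.9
ee_pos: [0.6747, 0.2489, 0.0282]
tcp_rot: [-0.0, 0.126, 0.992, -0.0]
wrist_force: [-3.1, -1.7, 4.9]
gripper_width: -0.0005
gripper_force: 2.4
```

Request:
arm_command --rows '[[[0,0,0.5,0,0,0],[0,0,0.5,0,0,0],[0,0,0,0,0,0]]]'

```text
clock: 35.2
ee_pos: [0.6747, 0.2489, 0.028]
tcp_rot: [-0.0, 0.126, 0.992, -0.0]
wrist_force: [-5.0, -0.9, 11.0]
gripper_width: -0.0001
gripper_force: 5.6
```

At 11 N with travel stopped, the button is fully down. I'm releasing it and backing off.

Request:
arm_command --rows '[[[0,0,0.5,0,0,0],[0,0,0,0,0,0],[0,0,-3,0,0,0],[0,0,-5,0,0,0],[0,0,-15,0,0,0],[0,0,-30,0,0,0],[0,0,-40,0,0,0],[0,0,-40,0,0,0],[0,0,-20,0,0,0],[0,0,0,0,0,0]]]'

```text
clock: 36.2
ee_pos: [0.6771, 0.2498, 0.1847]
tcp_rot: [0.003, 0.126, 0.992, 0.002]
wrist_force: [0.8, 0.2, 0.2]
gripper_width: -0.0002
gripper_force: 0.0
```

Request:
arm_command --rows '[[[0,0,-20,0,0,0],[0,0,-30,0,0,0],[0,0,-20,0,0,0],[0,0,0,0,0,0],[0,0,0,0,0,0],[0,0,0,0,0,0],[0,0,0,0,0,0]]]'

```text
clock: 36.9
ee_pos: [0.674, 0.2487, 0.2478]
tcp_rot: [-0.001, 0.126, 0.992, -0.001]
wrist_force: [0.4, 0.1, 0.0]
gripper_width: 0.0003
gripper_force: 0.0
```

```bash
python3 - <<'E'
from h import *
s=observe();print(s['clock'],s['ee_pos'],s['wrist_force'])
print(sign_off())
E
```

```text
36.9 [0.67402935 0.24866581 0.24776281] [4.04979955e-01 1.30306722e-01 5.99313062e-05]
the job is handed in; nothing more can be done
None
```

I hung the blue bucket on the hook and let go with the measured forces near zero; about 13 s later I pressed the hold button to its stop (11 N), let it up and signed off at 36.9 s. All 200 camera calls were used before I let go, so force readings alone stand behind the hang, and I never saw the bucket at rest. I also started closing the fingers as I backed off, so a light brush of the tab can't be ruled out.

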